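Eject the locking pin and pin the jar clamp shut

TASK

Lock the red jar into the green jar clamp. First push the clamp's sliding jaw fully home towards the jar; then press the red lever of the blue pin holder all the way down so that the orange-headed pin rises from its pocket, and only then take the pin by its head, draw it out and pass it down through the eye of the jaw into the clamp base until its head rests on the jaw. Keep the red jar upright and leave the other jars and the timer where they are.

Things in the scene. Friction and masses are not known exactly. Their poses are not given: they have to be found in the camera images.
- clamp: Green jar clamp, fixed to the worktop: base 100 (x) x 230 (y) x 32 mm high, origin at the centre of its underside, z up. A fixed jaw 70 mm wide stands on its -y end up to 77 mm height with its black rubber face at y = -85 mm; the sliding jaw comes from +y and moves towards -y.
- jaw (a joint): Travel of the steel sliding jaw along the clamp's -y (m): 0 open, 0.045 fully home at its stop, where the eye stands over the base hole. Starts at 0 to 0.015. About 3 N of friction, no spring, stays where left. An upright plate 64 mm wide (clamp x), 12 mm thick, top 73 mm above the worktop; behind it (+y) a flat tongue 36 mm wide, top 43 mm above the worktop, with the eye near its end.
- jaw_push (a point): Middle of the back (+y) face of the jaw's upright plate, 63 mm above the worktop, 20 mm above the tongue, 10 mm below the plate's top: push here towards the clamp's -y. Moves with the jaw; its axes are the clamp's.
- jaw_eye (a point): Centre of the eye (17 mm hole) in the jaw's tongue, at the tongue's top face, 43 mm above the worktop; 64.5 mm towards +y from the plate's back face. Moves with the jaw.
- clamp_hole (a point): Mouth of the 17 mm hole right through the clamp base, at the base's top, 32 mm above the worktop.
- red_jar: Sample jar with red paint and a white cap, 52 mm across, 62 mm high, loose, standing on the clamp base between the jaws (its top about 94 mm above the worktop); origin at the centre of its underside. The jaw pushes it against the fixed jaw; at home 1.5 mm of play is left.
- holder: Pin holder, fixed to the worktop: block 80 (x) x 70 (y) x 62 mm high, blue with an aluminium top, origin at the centre of its underside, right below the pocket, z up. A lever sticks out of its +y side.
- pocket (a point): Mouth of the pocket in the holder's top face, 62 mm above the worktop, 26 mm wide for the pin's head (20 mm deep), below that a 14 mm bore for its shank.
- lever (a joint): Angle of the ejector lever (rad): 0 up (start), 0.65 fully down at its stop. Pressing it down raises the pin by up to 20 mm (in proportion). Takes about 4 N at the pad; it is not sprung and stays where it is left.
- lever_pad (a point): Middle of the top of the red pad (30 x 28 x 7 mm) at the lever's end. The pivot lies 44 mm from the pocket along the holder's +y at 36 mm height, the pad 71 mm farther out. The pad's top is about 63 mm above the worktop at the start, about 16 mm when fully down. It swings on a 75 mm arm and can be pressed straight down.
- pin: Locking pin, 60 mm long, about 80 g, loose; origin at its lower tip, z along the pin to the head. Steel shank 12 mm thick, 40 mm long, lowest 6 mm tapering to 7 mm; round orange head 22 mm across, 20 mm high. At the start sunk upright in the pocket, head flush with the holder's top; ejected, the whole head stands above it. Fully inserted in the clamp its tip is 3 mm above the worktop.
- pin_head (a point): Centre of the pin's orange head, 50 mm above its tip.
- black_jar: Loose sample jar with a black cap, 52 mm across, 62 mm high, a bystander; origin at the centre of its underside.
- ochre_jar: Loose sample jar with ochre paint, 52 mm across, 62 mm high, a bystander; origin at the centre of its underside.
- bench_timer: Loose white timer 70 x 64 x 20 mm, a bystander; origin at the centre of its underside.

How it is judged:
On the way, in this order (a step that is already met when the one before it is completed fails the run):
1. the sliding jaw is pushed home (within 3 mm of its stop) while the lever is still up (less than 0.15 rad) (value of joint jaw above 0.042 m and value of joint lever below 0.15 rad), for 0.2 s.
2. the lever is down (over 0.5 rad) and the pin has risen at least 13 mm, upright in its pocket, untouched by the fingers (value of joint lever above 0.5 rad and z of pin in the frame of holder between 0.015 and 0.03 m and horizontal distance between pin and holder below 0.006 m and contact force between the fingers and pin below 0.2 N), for 0.3 s.
3. the pin is drawn right out of the holder (tip above its top face), held by the fingers (z of pin in the frame of holder above 0.063 m and contact force between the fingers and pin above 1 N), for 0.1 s.
At the end, for the whole second after the job is handed in: Jaw within 3 mm of its stop; pin upright through the eye into the base hole (6 mm off axis at most), head within 4 mm of resting on the jaw, released and at rest; red jar upright on the clamp base between the jaws; other jars and timer within 30 mm of their start (value of joint jaw above 0.042 m and horizontal distance between pin and clamp_hole below 0.006 m and z of pin in the frame of clamp below 0.007 m and angle between pin's own z axis and vertical below 0.12 rad and linear speed of each of pin, red_jar below 0.01 m/s and angle between red_jar's own z axis and vertical below 0.1 rad and z of red_jar in the frame of clamp between 0.028 and 0.036 m and y of red_jar in the frame of clamp below -0.052 m and distance of each of black_jar, ochre_jar, bench_timer from where it was at the start of the episode below 0.03 m); the robot touches nothing.
It fails at once if the red jar is tipped (over 0.35 rad) (angle between red_jar's own z axis and vertical above 0.35 rad).
It fails at once if a bystander jar or the timer is displaced by more than 30 mm (not (distance of black_jar from where it was at the start of the episode below 0.03 m) or not (distance of ochre_jar from where it was at the start of the episode below 0.03 m) or not (distance of bench_timer from where it was at the start of the episode below 0.03 m)).
It also fails if it takes over 58 s, if anything falls off the work surface, if the arm or the gripper's body presses on something with over 40 N, if the wrist force passes 120 N, or if a joint passes its speed limit or range.

ROBOT

A 6-joint arm with a two-finger parallel gripper is mounted at the origin on a cart in front of the work surface, level with it; the furniture and walls round the work are solid. World frame = base frame: x ahead of the robot, y to its left, z up, the work surface at z = 0. Lengths are in m, angles in rad, forces in N, time in s.
With the tool pointing down it reaches from about 0.3 to 0.775 m from the base axis. Payload 14.6 kg.
Tool frame: the origin (TCP) lies between the finger pads; the fingertips stand ctrl.tip_extent ahead of it and the grasp point (between the pads) lies 3 mm ahead of it (ctrl.tip_extent is the distance from the TCP to the fingertips, in m); z points along the fingers, y is the line along which they close (so a half turn about z gives the same grasp; the last joint's range is limited). The gripper opens to 94 mm and grips with 3 to 60 N. Pads are 16 mm wide; open, the fingers measure 119 mm over their backs; the gripper's body (75 mm by 177 mm) begins 78 mm behind the grasp point.
Start: joints at [-1.193, 0.3, 1.521, -0, 1.321, -0.067], TCP at [0.237, -0.496, 0.227] pointing down, gripper open.
Joint ranges: [-3.03, 3.03], [-0.79, 2.21], [0.23, 2.52], [-1.04, 4.18], [0, 3.07], [-2.55, 2.55]. Speed limits (rad/s): [2.22, 2.22, 2.57, 3.14, 3.14, 3.14].

INTERFACE

Orientations are given as [roll, pitch, yaw] about the fixed x, y, z axes, in that order (R = Rz(yaw) Ry(pitch) Rx(roll)).
In Python, from station import ctrl gives the robot as it stands.
- The arm moves only by the shell command python3 shift.py 'ROWS' [OPENING] [FORCE]. ROWS is a JSON list of rows, 1 to 10 of them, each an object with the fields x, y, z (the shift in cm), wx, wy, wz (a rotation vector in rad); a field left out counts as zero; each row shifts and turns the commanded pose from where the row before left it, along the tool's axes as they then stand; what a row does not reach is not made up. A row lasts 1/10 s, in which the tool goes at most 0.05 m and 0.15 rad, less where a joint would pass 70% of its speed; a pose out of reach is approached as far as the arm can. OPENING is the finger opening in m, set as the command begins (- or left out keeps the last). The fingers move at their own pace and stop on an object; FORCE is the grip in N (left out, the last holds). Time passes only in rows, so rows that do not move let the fingers close. It prints the time, the measured TCP pose, the force, the opening and the grip force at its end. Input that does not fit is refused with a message, and nothing moves.
- ctrl.get_obs(): the state, without advancing time (a new reading comes with each control period).
- ctrl.camera(name): name is "scene" or "top"; returns a dict with "pixels" (420x560x3 uint8, blue, green, red), "fx", "fy", "cx", "cy" (pixels), "extrinsics" (4x4, takes a point from camera to world coordinates). Camera axes: x right, y up, looking along -z (the intrinsics and any distortion apply to the point x, -y, -z); pixel columns grow to the right and rows downward; lengths in m; the calibration is good to about 2 mm. A picture is of the moment at which its call begins. There is no depth.
- ctrl.hand_in(): hands the job in; it is judged then, once.
The state is a dict: "time_s": time; "qpos": joint angles; "joint_vel": joint speeds; "tau": joint torques, N m; "ee_pos": TCP position; "eef_rot": TCP orientation; "force": force on the tool from outside, world axes, zero at the start; "moment": the same for the moment, N m; "grip_width": finger opening in m; "grip_force": force on a finger pad.
Only numpy, scipy, OpenCV 4.12 (cv2) and the standard library are available. Lean on these libraries where they do the work, as an engineer would, in place of code of your own. Each camera call takes 0.05 s, during which the arm holds its last target. There are 200 camera calls.

## Working session

There is one attempt and no reset: what is moved stays moved. The work goes in short steps, Python scripts to look and compute and a shell command to move; the robot and the scene stay as the last step left them, time stands still between calls to the robot, and variables do not carry over. Pictures are saved under pics/ and viewed, at most 10 in all, crops included, and the job is handed in when it is done.

```bash
ls; mkdir -p pics
python3 - <<'E'
from station import ctrl
import cv2,numpy as np
np.set_printoptions(precision=4,suppress=True)
for n in("scene","top"):
    c=ctrl.camera(n);cv2.imwrite(f"pics/{n}0.png",c["pixels"]);print(n,{k:v for k,v in c.items() if k!="pixels"})
print(ctrl.get_obs(),ctrl.tip_extent)
E
```

```text
pics
shift.py
station.py
scene {'fx': 413.2567814705568, 'fy': 413.2567814705568, 'cx': 280.50805356025785, 'cy': 210.54171543340402, 'extrinsics': array([[-0.8954,  0.2541, -0.3657,  0.1426],
       [-0.445 , -0.4828,  0.7542,  0.7478],
       [ 0.0151,  0.838 ,  0.5454,  0.5939],
       [ 0.    ,  0.    ,  0.    ,  1.    ]])}
top {'fx': 497.7395377630882, 'fy': 497.7395377630882, 'cx': 276.5125379431345, 'cy': 209.796055063408, 'extrinsics': array([[ 0.0097,  0.9958, -0.0911,  0.4009],
       [-0.9999,  0.01  ,  0.0028,  0.059 ],
       [ 0.0037,  0.0911,  0.9958,  1.2173],
       [ 0.    ,  0.    ,  0.    ,  1.    ]])}
{'time_s': 0.1, 'qpos': array([-1.1926,  0.3004,  1.5215,  0.    ,  1.3207, -0.0666]), 'joint_vel': array([ 0.0007, -0.    , -0.0014,  0.0009,  0.    , -0.0014]), 'tau': array([  0.0016, -53.264 , -35.3286,   0.071 ,   0.0235,  -0.0001]), 'ee_pos': array([ 0.2366, -0.4963,  0.2269]), 'eef_rot': array([-3.1405, -0.0001,  0.4448]), 'force': array([-0.6887, -0.5671, -1.3829]), 'moment': array([-0.0079,  0.0534, -0.0642]), 'grip_force': 0.0, 'grip_width': 0.09415511586453684} 0.022
```

View pics/scene0.png

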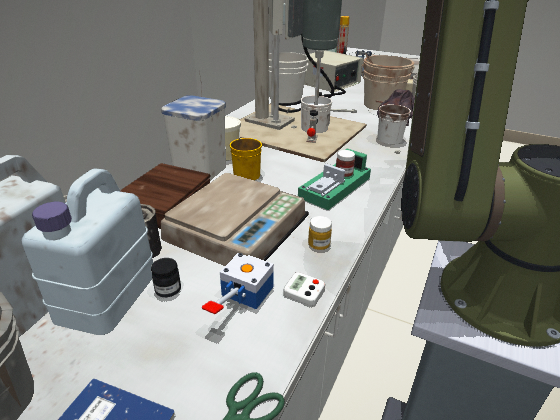

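View pics/top0.png

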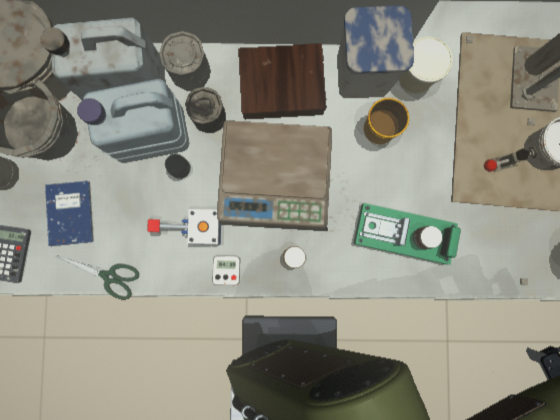

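The scene view shows the blue holder (orange pin head at 247,268), its red pad (213,307) and the green clamp (335,185). In the top view the pin head is at (203,227), the pad at (154,226), the clamp spans 355–460 × 205–262, and the red jar's cap is at (431,237). I'll enlarge these areas.

```bash
cat > h.py <<'E'
import cv2,numpy as np
from station import ctrl
np.set_printoptions(precision=4,suppress=True)
def ray(c,u,v):
    T=c["extrinsics"];d=np.array([(u-c["cx"])/c["fx"],-(v-c["cy"])/c["fy"],-1.]);return T[:3,3],T[:3,:3]@d
def plane(c,u,v,z):
    o,d=ray(c,u,v);return o+d*(z-o[2])/d[2]
def tri(a,pa,b,pb):
    A=[];y=[]
    for c,p in((a,pa),(b,pb)):
        o,d=ray(c,*p);d=d/np.linalg.norm(d);P=np.eye(3)-np.outer(d,d);A.append(P);y.append(P@o)
    A=np.vstack(A);y=np.hstack(y);x=np.linalg.lstsq(A,y,rcond=None)[0];return x,np.linalg.norm(A@x-y)
def proj(c,X):
    T=c["extrinsics"];p=T[:3,:3].T@(np.array(X)-T[:3,3]);return np.array([c["cx"]-c["fx"]*p[0]/p[2],c["cy"]+c["fy"]*p[1]/p[2]])
def crop(im,x,y,w,h,s):
    return cv2.resize(im[y:y+h,x:x+w],None,fx=s,fy=s,interpolation=cv2.INTER_CUBIC)
E
python3 - <<'E'
from h import *
t=cv2.imread("pics/top0.png");s=cv2.imread("pics/scene0.png")
m=np.vstack([np.hstack([crop(t,346,190,100,75,4),crop(t,140,190,100,75,4)]),np.hstack([crop(s,290,140,100,75,4),crop(s,197,250,100,75,4)])])
cv2.imwrite("pics/m0.png",m)
E
```

```text
(no output)
```

View pics/m0.png

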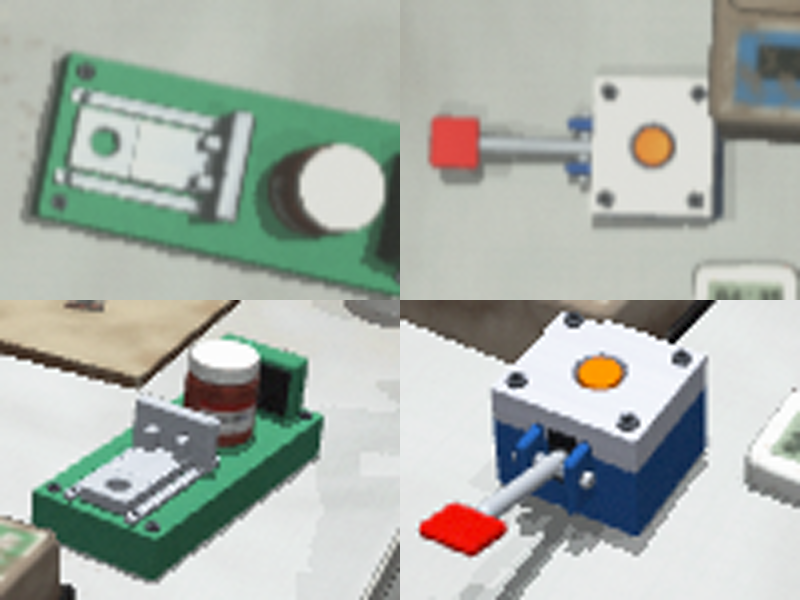

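Run:
```python
from h import *
t=ctrl.camera("top");s=ctrl.camera("scene")
f=lambda p,o:((p[0]+.5)/4-.5+o[0],(p[1]+.5)/4-.5+o[1])
CT=(346,190);HT=(140,190);CS=(290,140);HS=(197,250)
P={}
def m(n,a,ao,b,bo):
    x,r=tri(t,f(a,ao),s,f(b,bo));P[n]=x;print(n,x,"res",round(r,4))
m("eye",(105,142),CT,(118,185),CS)
m("pin",(253,146),HT,(200,73),HS)
m("pad",(54,140),HT,(63,226),HS)
m("s1",(209,91),HT,(117,79),HS);m("s2",(210,200),HT,(228,121),HS);m("s3",(298,93),HT,(173,18),HS);m("s4",(295,200),HT,(282,57),HS)
m("plateback+x",(233,112),CT,(137,95),CS);m("plateback-x",(215,216),CT,(219,137),CS)
m("c1",(68,52),CT,(152,252),CS) # maybe mismatched
m("c2",(38,217),CT,(152,252),CS)
a=plane(t,*f((68,52),CT),.032);b=plane(t,*f((38,217),CT),.032);e=plane(t,*f((400,131),CT),.032);print("corners",a,b,e)
print("edge dirs",np.arctan2(*(a-b)[[1,0]]),np.arctan2(*(a-e)[[1,0]])-np.pi/2,"w",np.linalg.norm(a-b))
h=P["s1"]+P["s3"]-P["s2"]-P["s4"];g=P["s1"]+P["s2"]-P["s3"]-P["s4"];print("holder yaw",np.arctan2(h[1],h[0]),np.arctan2(-g[0],g[1]))
# jar, by plane
print("redcap",plane(t,*f((342,188),CT),.094))
print("eye@.043",plane(t,*f((105,142),CT),.043),plane(s,*f((118,185),CS),.043))
print("pin@.062",plane(t,*f((253,146),HT),.062),plane(s,*f((200,73),HS),.062))
```

```text
eye [ 0.4738 -0.17    0.044 ] res 0.0006
pin [0.4665 0.2263 0.0625] res 0.0004
pad [0.4683 0.3412 0.0636] res 0.0012
s1 [0.4978 0.2518 0.066 ] res 0.0009
s2 [0.4359 0.2506 0.0641] res 0.0011
s3 [0.4973 0.2003 0.0665] res 0.0005
s4 [0.4352 0.2008 0.0657] res 0.0006
plateback+x [ 0.4893 -0.2371  0.0781] res 0.001
plateback-x [ 0.4279 -0.2303  0.0638] res 0.0042
c1 [ 0.4907 -0.169  -0.0058] res 0.0617
c2 [ 0.4314 -0.1329  0.0236] res 0.002
corners [ 0.5287 -0.1504  0.032 ] [ 0.4299 -0.132   0.032 ] [ 0.4833 -0.3485  0.032 ]
edge dirs -0.18452543746871378 -0.22549537657476004 w 0.10052547751331017
holder yaw 0.005841984028680883 -0.010841453123770089
redcap [ 0.4464 -0.2937  0.094 ]
eye@.043 [ 0.4742 -0.17    0.043 ] [ 0.474  -0.1719  0.043 ]
pin@.062 [0.4668 0.2265 0.062 ] [0.4666 0.2257 0.062 ]
```
Clamp yaw ≈ -0.2 to -0.215. Clamp's +y direction: (-sin yaw, cos yaw) = (0.21,0.978). Check: eye -> red cap vector = (-0.0278,-0.1237): angle of -y dir: direction atan(0.0278/0.1237)=0.221. But jar may be off x. Yaw ~ -0.21. Plate back edge from top only: recompute at z=.073: later. Base centre: corners a,b midpoint (0.4793,-0.1412); centre 0.115 toward -y: (0.4793-0.115*0.2085, -0.1412-0.115*.978)=(0.4553,-0.2537). Eye: in clamp frame dx: eye-centre=(0.0187,0.0832); x = .0187*.978-.0832*.2085... with yaw -0.21: x axis=(cos,sin)=(.978,-.2085): x=.0183-.0173=0.001. Good. y=0.0039+0.0814=0.085. Clamp hole: where? eye home - plate: jar 52 + play 1.5 from face -85 => plate front at -31.5, back at -19.5, eye at 45. So hole y=45; open eye at 90; jaw now ≈ 0.005 travel. Need travel ~0.040.

The manual's scale: shifts go in cm. Converting my numbers, 0.0204 m is 2.04, -0.0413 m is -4.13.

```bash
python3 shift.py '[{"wz":0.1316},{"wz":0.1316},{"wz":0.1316},{"wz":0.1316},{"wz":0.1316}]' 0 20
python3 shift.py '[{"x":2.04,"y":-4.13},{"x":2.04,"y":-4.13},{"x":2.04,"y":-4.13},{"x":2.04,"y":-4.13},{"x":2.04,"y":-4.13},{"x":2.04,"y":-4.13},{"x":2.04,"y":-4.13},{"x":2.04,"y":-4.13},{},{}]'
```

```text
time_s: 0.7
ee_pos: [0.2366, -0.4964, 0.2273]
eef_rot: [-3.141, 0.0, -0.219]
force: [-0.2, 0.1, -0.6]
grip_width: 0.0574
grip_force: 0.0
time_s: 1.7
ee_pos: [0.4663, -0.2075, 0.2272]
eef_rot: [3.142, 0.001, -0.211]
force: [-0.6, -0.3, -0.6]
grip_width: 0.0001
grip_force: 0.0
```

To row units: 0.045 m is 4.5, 0.034 m is 3.4.

```bash
python3 shift.py '[{"z":4.5},{"z":4.5},{"z":3.4},{"z":2.4},{}]'
python3 - <<'E'
from h import *
t=ctrl.camera("top")["pixels"];s=ctrl.camera("scene")["pixels"]
cv2.imwrite("pics/m1.png",np.hstack([crop(t,346,180,100,100,4),crop(s,290,125,100,100,4)]))
E
```

```text
time_s: 2.2
ee_pos: [0.464, -0.2085, 0.0767]
eef_rot: [-3.14, 0.005, -0.215]
force: [-1.2, -0.2, 1.0]
grip_width: 0.0005
grip_force: 0.0
```

View pics/m1.png

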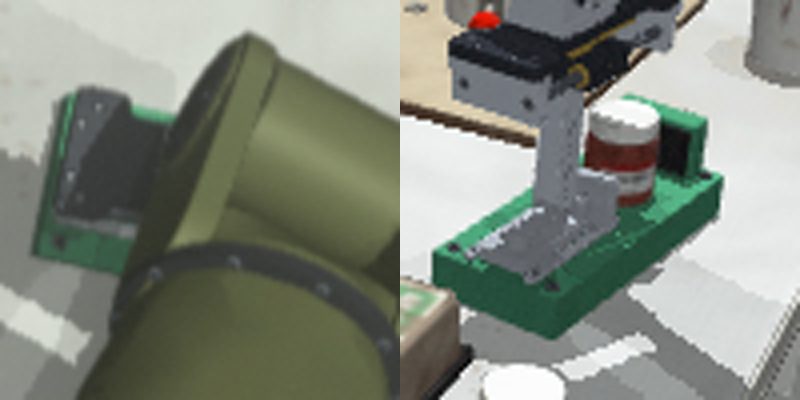

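The closed fingers stand just behind the plate (about 560,200), between it and the eye. Now I'll push.

To row units: 0.006 m is 0.6, 0.004 m is 0.4.

```bash
python3 shift.py '[{"y":0.6},{"y":0.6},{"y":0.6},{"y":0.6},{"y":0.6},{"y":0.6},{"y":0.6},{"y":0.4},{}]'
python3 shift.py '[{"y":0.3},{"y":0.3},{}]'
```

```text
time_s: 3.2
ee_pos: [0.4561, -0.2537, 0.0793]
eef_rot: [3.141, 0.0, -0.214]
force: [-1.1, 1.0, -0.7]
grip_width: 0.0002
grip_force: 0.0
time_s: 3.5
ee_pos: [0.4549, -0.2591, 0.0792]
eef_rot: [3.142, 0.0, -0.213]
force: [1.0, 0.6, 0.8]
grip_width: 0.0004
grip_force: 0.4
```

```bash
python3 shift.py '[{"y":0.2},{"y":0.2},{}]';python3 shift.py '[{"y":0.2},{"y":0.2},{}]'
```

```text
time_s: 3.8
ee_pos: [0.4541, -0.2626, 0.0793]
eef_rot: [-3.141, 0.001, -0.213]
force: [1.0, 5.5, -0.1]
grip_width: 0.0003
grip_force: 2.7
time_s: 4.1
ee_pos: [0.454, -0.263, 0.0792]
eef_rot: [-3.135, 0.002, -0.213]
force: [6.9, 34.9, 6.9]
grip_width: 0.0002
grip_force: 17.7
```

```bash
python3 shift.py '[{"y":-1},{"y":-2},{"z":-4.5},{"z":-4.5},{"z":-3},{}]'
python3 shift.py '[{"x":-0.95,"y":-4.7},{"x":-0.95,"y":-4.7},{"x":-0.95,"y":-4.7},{"x":-0.95,"y":-4.7},{"x":-0.95,"y":-4.7},{"x":-0.95,"y":-4.7},{"x":-0.95,"y":-4.7},{"x":-0.95,"y":-4.7},{"x":-0.95,"y":-4.7},{"x":-0.95,"y":-4.7}]'
python3 shift.py '[{"x":-0.95,"y":-4.7},{"x":-0.95,"y":-4.7},{},{}]'
python3 - <<'E'
from h import *
t=ctrl.camera("top")["pixels"];s=ctrl.camera("scene")["pixels"]
cv2.imwrite("pics/m2.png",np.vstack([np.hstack([crop(t,346,190,100,75,4),crop(t,140,190,100,75,4)]),np.hstack([crop(s,290,140,100,75,4),crop(s,197,250,100,75,4)])]))
E
```

```text
time_s: 4.7
ee_pos: [0.4609, -0.2386, 0.2038]
eef_rot: [3.138, -0.007, -0.213]
force: [-0.8, 0.6, -0.7]
grip_width: 0.0005
grip_force: 0.0
time_s: 5.7
ee_pos: [0.466, 0.2437, 0.1987]
eef_rot: [3.141, 0.0, -0.213]
force: [1.0, -0.8, 0.2]
grip_width: 0.0005
grip_force: 0.0
time_s: 6.1
ee_pos: [0.4673, 0.3381, 0.1981]
eef_rot: [3.14, 0.001, -0.212]
force: [0.2, -1.3, 0.2]
grip_width: 0.0005
grip_force: 0.0
```

View pics/m2.png

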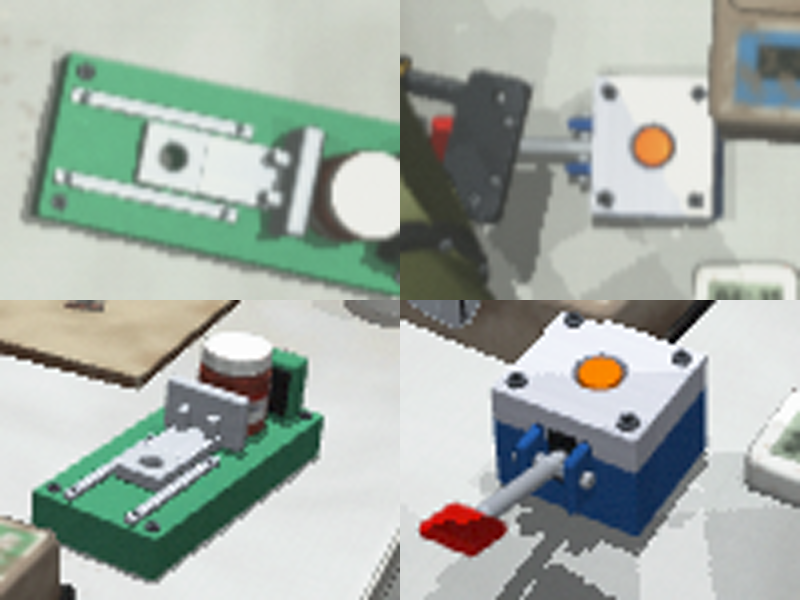

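The jaw is home (eye now at top panel 174,156, scene panel 152,461), the jar is upright and the lever is still up. I'll compute the eye position and press the lever.

```bash
python3 - <<'E'
from h import *
t=ctrl.camera("top");s=ctrl.camera("scene")
f=lambda p,o:((p[0]+.5)/4-.5+o[0],(p[1]+.5)/4-.5+o[1])
a=f((174,156),(346,190));b=f((152,161),(290,140))
print(tri(t,a,s,b),plane(t,*a,.043),plane(s,*b,.043))
E
python3 shift.py '[{"y":-0.4,"z":4},{"z":4},{"z":2.2},{"z":0.8},{"z":0.8},{"z":0.8},{"z":0.8},{"z":0.8},{"z":0.8},{}]'
```

```text
(array([ 0.4654, -0.2106,  0.0449]), np.float64(0.0012275269512728529)) [ 0.4664 -0.2108  0.043 ] [ 0.4657 -0.2142  0.043 ]
time_s: 7.3
ee_pos: [0.4682, 0.3414, 0.0483]
eef_rot: [3.14, 0.001, -0.213]
force: [0.7, -0.7, -0.4]
grip_width: 0.0005
grip_force: 0.1
```

To row units: 0.006 m is 0.6, 0.004 m is 0.4.

```bash
python3 shift.py '[{"z":0.6},{"z":0.4},{}]'; python3 shift.py '[{"z":0.3},{}]'
```

```text
time_s: 7.6
ee_pos: [0.4683, 0.3416, 0.0389]
eef_rot: [3.141, 0.0, -0.213]
force: [0.3, 0.2, 2.2]
grip_width: 0.0004
grip_force: 0.4
time_s: 7.8
ee_pos: [0.4688, 0.3423, 0.0377]
eef_rot: [-3.14, -0.001, -0.213]
force: [-3.6, -2.0, 16.0]
grip_width: 0.0004
grip_force: 6.9
```

To row units: -0.045 m is -4.5, -0.04 m is -4.

```bash
python3 shift.py '[{"z":-2},{"z":-4},{"z":-4.5},{"z":-2},{}]' 0.045
python3 - <<'E'
from h import *
t=ctrl.camera("top")["pixels"];s=ctrl.camera("scene")["pixels"]
cv2.imwrite("pics/m3.png",np.hstack([crop(t,140,190,100,75,4),crop(s,197,240,100,75,4)]))
E
```

```text
time_s: 8.3
ee_pos: [0.4692, 0.3425, 0.1644]
eef_rot: [-3.138, -0.003, -0.213]
force: [-0.4, -0.0, -0.2]
grip_width: 0.037
grip_force: 0.0
```

View pics/m3.png

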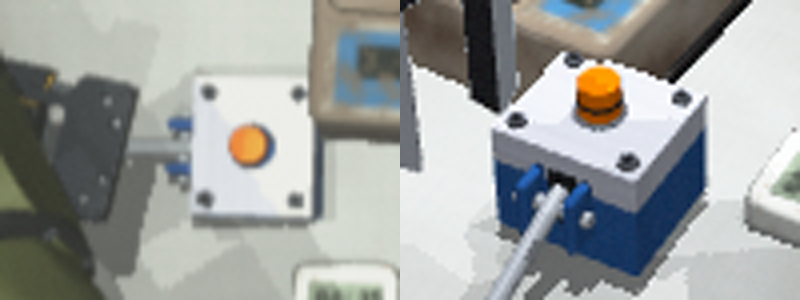

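The pin has risen: its head top is at about (250,146) in the top panel and (200,78) in the scene panel, upright.

```bash
python3 - <<'E'
from h import *
t=ctrl.camera("top");s=ctrl.camera("scene")
f=lambda p,o:((p[0]+.5)/4-.5+o[0],(p[1]+.5)/4-.5+o[1])
a=f((250,146),(140,190));b=f((200,78),(197,240))
print(tri(t,a,s,b),plane(t,*a,.082),plane(s,*b,.082))
E
python3 shift.py '[{"x":0.55,"y":2.86},{"x":0.55,"y":2.86},{"x":0.55,"y":2.86},{"x":0.55,"y":2.86},{},{}]'
```

```text
(array([0.4658, 0.2251, 0.0838]), np.float64(0.00038936834554652343)) [0.4657 0.2253 0.082 ] [0.4673 0.2234 0.082 ]
time_s: 9.1
ee_pos: [0.4656, 0.2251, 0.1606]
eef_rot: [3.141, 0.001, -0.214]
force: [-0.5, 0.4, 0.8]
grip_width: 0.045
grip_force: 0.0
```

To row units: 0.03 m is 3, 0.025 m is 2.5.

```bash
python3 shift.py '[{"z":3},{"z":2.5},{"z":1.2},{"z":0.6},{}]'
python3 shift.py '[{},{},{},{},{}]' 0.0 20
```

```text
time_s: 9.6
ee_pos: [0.4657, 0.2258, 0.0882]
eef_rot: [3.141, 0.001, -0.213]
force: [-0.2, -0.1, 0.4]
grip_width: 0.0452
grip_force: 0.0
time_s: 10.1
ee_pos: [0.4661, 0.2255, 0.0889]
eef_rot: [-3.141, -0.001, -0.213]
force: [0.6, 0.6, 3.2]
grip_width: 0.0217
grip_force: 20.0
```

```bash
python3 shift.py '[{"z":-1},{"z":-2},{"z":-3},{"z":-3},{"z":-3},{},{}]'
```

```text
time_s: 10.8
ee_pos: [0.4657, 0.2253, 0.2087]
eef_rot: [-3.141, -0.001, -0.213]
force: [-1.4, 0.6, -1.5]
grip_width: 0.0214
grip_force: 20.0
```

```bash
python3 shift.py '[{"x":0.92,"y":4.27},{"x":0.92,"y":4.27},{"x":0.92,"y":4.27},{"x":0.92,"y":4.27},{"x":0.92,"y":4.27},{"x":0.92,"y":4.27},{"x":0.92,"y":4.27},{"x":0.92,"y":4.27},{"x":0.92,"y":4.27},{"x":0.92,"y":4.27}]'
python3 shift.py '[{"z":4},{"z":2.5},{},{}]'
python3 - <<'E'
from h import *
s=ctrl.camera("scene")["pixels"];cv2.imwrite("pics/m4.png",crop(s,300,125,100,75,8))
E
```

```text
time_s: 11.8
ee_pos: [0.4645, -0.213, 0.2071]
eef_rot: [-3.141, 0.002, -0.213]
force: [0.7, -0.2, -1.0]
grip_width: 0.0215
grip_force: 20.0
time_s: 12.2
ee_pos: [0.4652, -0.2112, 0.1434]
eef_rot: [-3.141, 0.001, -0.213]
force: [0.0, -0.5, -0.3]
grip_width: 0.0211
grip_force: 20.0
```

View pics/m4.png

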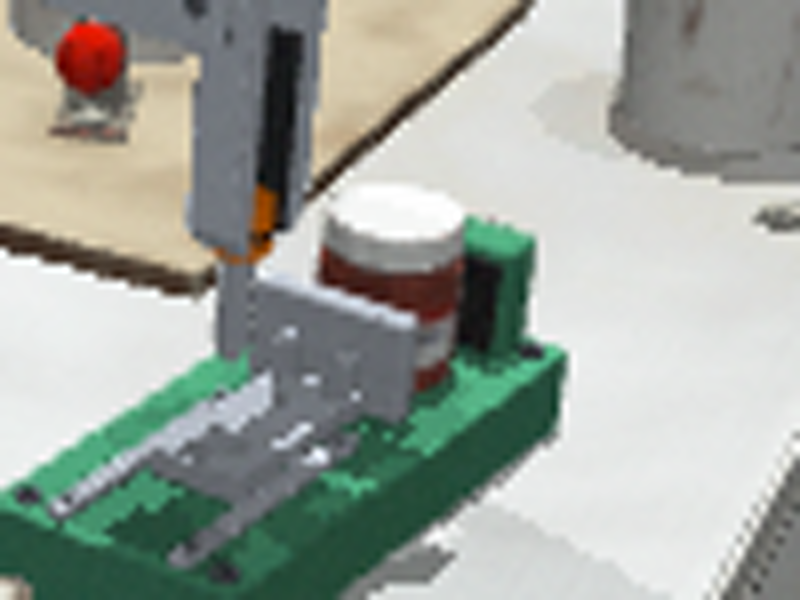

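The pin hangs upright in the fingers, shank at panel columns 218–255, with its tip at about (236,355). I'll compare that with the vertical line through the eye in the same view.

Run:
```python
from h import *
s=ctrl.camera("scene")
for X in([.4655,-.2115],plane(s,327.6,179.7,.043)[:2]):
    for z in(.043,.077,.095): print(X,z,(proj(s,[*X,z])-[300,125])*8)
b=s["pixels"][155:170,322:338].astype(int);print(ctrl.get_obs()["ee_pos"])
for r in (160,163,166,168,169,170): print(r,s["pixels"][r,322:338].sum(1)//3)
# image shift per mm in world x,y
p=proj(s,[.4655,-.2115,.08]);print(8*(proj(s,[.4665,-.2115,.08])-p),8*(proj(s,[.4655,-.2105,.08])-p))
```

```text
[0.4655, -0.2115] 0.043 [218.8256 442.4797]
[0.4655, -0.2115] 0.077 [226.5236 354.6403]
[0.4655, -0.2115] 0.095 [230.7027 306.9529]
[ 0.4662 -0.2151] 0.043 [220.8 437.6]
[ 0.4662 -0.2151] 0.077 [228.5103 349.911 ]
[ 0.4662 -0.2151] 0.095 [232.6959 302.3083]
[ 0.4659 -0.2114  0.1447]
160 [ 57  68  92  69  56 127 105 111 113 131 133 156 180 197 211 214]
163 [229 230 228 229 198 100 109 110 109 155 108 107 107 107 107 107]
166 [232 230 230 229 198 104 111 111 107 133 106 109 107 153 204 107]
168 [229 229 229 229 227 105 109 110 107 108 109 106 107 105 103 100]
169 [229 230 229 229 186 112 106 115 131 105 106 108 107 104 102  99]
170 [229 228 188 139 136 130 133 133 134 107 104  95 109 107 101  95]
[-2.7627 -0.6386] [-1.0546  1.1967]
```

To row units: 0.02 m is 2, 0.008 m is 0.8.

```bash
python3 shift.py '[{"z":2},{"z":0.8},{"z":0.5},{"z":0.5},{"z":0.4},{}]'
```

```text
time_s: 12.9
ee_pos: [0.4653, -0.2114, 0.1013]
eef_rot: [-3.142, 0.0, -0.213]
force: [-0.6, 0.6, -0.3]
grip_width: 0.0215
grip_force: 20.0
```

```bash
python3 shift.py '[{"z":0.5},{"z":0.5},{"z":0.4},{}]'; python3 shift.py '[{"z":0.5},{"z":0.5},{"z":0.3},{}]'
```

```text
time_s: 13.3
ee_pos: [0.4651, -0.2113, 0.0868]
eef_rot: [-3.141, 0.001, -0.213]
force: [0.4, -0.2, -0.3]
grip_width: 0.0214
grip_force: 20.0
time_s: 13.7
ee_pos: [0.4651, -0.2113, 0.0739]
eef_rot: [-3.141, 0.001, -0.213]
force: [-0.1, -0.1, -0.4]
grip_width: 0.0213
grip_force: 20.0
```

To row units: 0.002 m is 0.2, 0.0015 m is 0.15.

```bash
python3 shift.py '[{"z":0.2},{"z":0.15},{}]'; python3 shift.py '[{},{},{},{}]' 0.05
```

```text
time_s: 14.0
ee_pos: [0.4653, -0.2114, 0.0708]
eef_rot: [-3.142, 0.0, -0.213]
force: [1.5, -0.0, -0.9]
grip_width: 0.0213
grip_force: 20.0
time_s: 14.4
ee_pos: [0.4654, -0.2115, 0.071]
eef_rot: [3.142, -0.0, -0.213]
force: [-0.4, -0.9, -0.6]
grip_width: 0.0482
grip_force: 0.0
```

Released; retreat and look.

To row units: -0.045 m is -4.5, -0.04 m is -4.

```bash
python3 shift.py '[{"z":-2},{"z":-4},{"z":-4.5},{"z":-4.5},{"y":-4.5},{"y":-4.5},{"y":-4.5},{"y":-4.5},{},{}]'
python3 - <<'E'
from h import *
t=ctrl.camera("top")["pixels"];s=ctrl.camera("scene")["pixels"]
cv2.imwrite("pics/m5.png",np.hstack([crop(t,346,190,100,75,4),crop(s,290,140,100,75,4)]))
E
```

```text
time_s: 15.4
ee_pos: [0.5035, -0.0349, 0.221]
eef_rot: [3.141, -0.0, -0.211]
force: [-0.3, -0.5, 0.0]
grip_width: 0.05
grip_force: 0.0
```

View pics/m5.png

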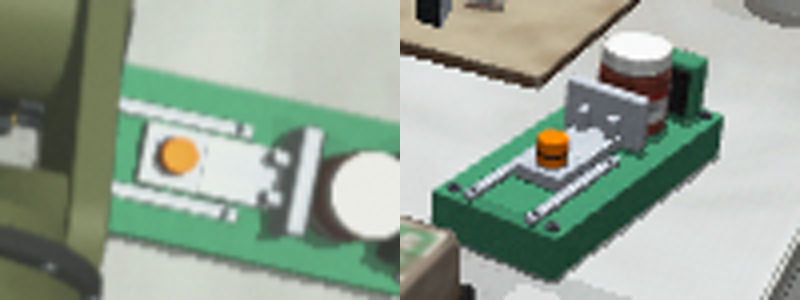

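The pin's head sits on the tongue over the eye (top panel 180,156; scene panel 552,150). The jaw is home and the jar upright, so I'm handing in.

```bash
python3 -c "
from station import ctrl
print(ctrl.hand_in())"
```

```text
the job is handed in; nothing more can be done
None
```

The job is handed in at about 15.5 s of the 58 s allowed: the jaw is home, the pin's head rests on the jaw with its shank through the eye, and the red jar stands upright; I never deliberately touched the other jars or the timer, and no verdict was returned.

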